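# Put the run-in gear unit into reverse past its lockout collar

## Robot

A 6-joint arm with a two-finger parallel gripper is mounted at the origin on the work surface. World frame = base frame: x ahead of the robot, y to its left, z up, the work surface at z = 0. Lengths are in m, angles in rad, forces in N, time in s.
With the tool pointing down it reaches from about 0.275 to 0.875 m from the base axis. Payload 12.5 kg.
Tool frame: the origin (TCP) lies at the very end of the fingers, on their centre line; the grasp point (between the pads) lies 19 mm behind it; z points along the fingers, y is the line along which they close (so a half turn about z gives the same grasp; the last joint's range is limited). The gripper opens to 85 mm and grips with 20 to 120 N. Pads are 22 mm wide; open, the fingers measure 114 mm over their backs; the gripper's body (76 mm by 85 mm) begins 54 mm behind the grasp point. The pads swing forward as they close: fully open they stand 13 mm farther back than shut.
Start: joints at [-0.085, 0.351, 1.652, -0, 1.139, -0.085], TCP at [0.55, 0, 0.231] pointing down, gripper open.
Joint ranges: [-2.75, 2.75], [-0.79, 2.1], [0.01, 2.65], [-1.57, 4.71], [0.07, 3.14], [-2.87, 2.87]. Speed limits (rad/s): [2.22, 2.22, 2.79, 3.14, 3.14, 3.14].

## Interface

Orientations are given as a rotation vector (axis times angle).
In Python, from station import robot, eyes, job gives the robot as it stands (robot), with the cameras (eyes) and the job (job).
- The arm moves only by the tool shift_gripper, called after ">>>" by a JSON object that holds its "method" and its "body", one argument or row to a line. Schema: {"type":"object","properties":{"steps":{"type":"array","items":{"type":"array","items":{"type":"array","items":{"type":"number"},"minItems":6,"maxItems":6},"minItems":1,"maxItems":12},"minItems":1,"maxItems":1},"finger_gap":{"type":"number"},"only":{"type":"string"},"quiet":{"type":"boolean"},"lines":{"type":"string"}},"required":["steps"],"additionalProperties":false}. steps is a list that holds a single list of rows (three levels of brackets), with 1 to 12 rows, each of 6 numbers: dx, dy, dz in units of 100 mm, then a rotation vector rx, ry, rz in rad; each row shifts and turns the commanded pose from where the row before left it, along the tool's axes as they then stand; what a row does not reach is not made up. A row lasts 1/10 s, in which the tool goes at most 0.05 m and 0.15 rad, less where a joint would pass 70% of its speed; a pose out of reach is approached as far as the arm can. finger_gap is the finger opening in m, set as the call begins (left out keeps the last). The fingers move at their own pace and stop on an object; the grip force is fixed at half the most. Time passes only in rows, so rows that do not move let the fingers close. The tool returns the time, the measured TCP pose, the force, the opening and the grip force at its end. only (a regular expression) keeps the lines of the reply that match it, lines (a string "A,B") keeps lines A to B, and quiet returns only ok. Input that does not fit is refused with a message, and nothing moves.
- robot.get_obs(): the state, without advancing time (a new reading comes with each control period).
- eyes.get_image(name): name is "scene" or "side" or "wrist"; returns (picture, depth): 480x640x3 uint8, red, green, blue; 480x640 float32, m along the optical axis (not along the pixel's ray), 0 where there is no reading.
- eyes.camera_params(name): a dict with "fx", "fy", "cx", "cy" (pixels), "T" (4x4, takes a point from camera to world coordinates). Camera axes: x right, y up, looking along -z (the intrinsics and any distortion apply to the point x, -y, -z); pixel columns grow to the right and rows downward; lengths in m; the calibration is good to about 2 mm. A picture is of the moment at which its call begins: read the wrist's pose just before it. camera_params takes no time and is no camera call; for the wrist camera it gives the pose at the moment of the call.
- job.job_done(): hands the job in; it is judged then, once.
The state is a dict: "time_s": time; "qpos": joint angles; "joint_velocities": joint speeds; "tau": joint torques, N m; "position": TCP position; "eef_rot": TCP orientation; "wrist_force": force on the tool from outside, world axes, zero at the start; "moment": the same for the moment, N m; "finger_gap": finger opening in m; "grip_force": force on a finger pad.
Only numpy, scipy, OpenCV 4.12 (cv2) and the standard library are available. Lean on these libraries where they do the work, as an engineer would, in place of code of your own. Each camera call takes 0.05 s, during which the arm holds its last target. There are 200 camera calls.

## Task

Put the gear unit with the orange collar into reverse: lift the orange lockout collar on its lever, carry the lever over the yellow gate tooth to the red end stop, and let the collar drop fully home behind the tooth, then let go. Leave the lever and collar of the unit with the black collar alone.

Things in the scene. Friction and masses are not known exactly. Their poses are not given: they have to be found in the camera images.
- orange_unit: grey gear unit with the ORANGE collar, fixed: box 170 x 110 x 85 mm, foot 190 x 130. Origin: centre of its underside. On top two aluminium cheeks 44 mm wide over all, 111 mm high, with a yellow gate tooth (top 124 mm) and end stops, green at -x, red at +x. Lever (10 mm rod) between them on a hinge along the unit's y, 30 mm above the origin. A twin with a BLACK collar stands near; they swap places.
- orange_grip (a point): centre of the ORANGE collar, a flat-sided block 34 (x) x 30 (y) x 32 mm (z) on the lever's rod; moves with it. z axis: up along the lever, away from the hinge, which is 118 mm down z with the collar down. y: along the hinge; close the fingers along it. x: green to red. The rod's black cap, 22 mm wide, ends 45 mm above this point; two steel tangs reach 33 mm below it.
- orange_lever (a joint): swing of the lever with the orange collar, rad: 0 = at the green stop, leaning 0.40 from vertical; 0.40 = upright; 0.80 = at the red stop. Starts on the green side. With the collar down the tooth blocks it beyond about 0.35; once dropped behind the tooth it cannot go back below about 0.64. Stays where left; 1 to 2 N at the collar moves it. The collar can turn between pads closed along y.
- orange_collar (a joint): height of the orange collar up its lever, m: 0 = down (home), 0.018 = against its upper stop. It clears the tooth from about 0.011 up. A spring holds it down, about 3 N at first, 5 N fully up; it drops when let go, but stays up if it lands on the tooth.
- black_grip (a point): the same point, with the same axes and sizes, on the twin gear unit whose collar is BLACK; leave that one alone. A loose white shell, a steel bearing and a wooden block lie near the units and are not part of the job.

How it is judged:
By the outcome, as a careful person would: the job done as asked, in the order asked, and still so for the second after the job is handed in, with the robot touching nothing.
It also fails if it takes over 37 s, if anything falls off the work surface, if the arm or the gripper's body presses on something with over 40 N, if the wrist force passes 120 N, or if a joint passes its speed limit or range.

## Working session

There is one attempt and no reset: what is moved stays moved. The work goes in short steps, Python scripts to look and compute and a tool call to move; the robot and the scene stay as the last step left them, time stands still between calls to the robot, and variables do not carry over. Pictures are saved under pics/ and viewed, at most 10 in all, crops included, and the job is handed in when it is done.

```bash
ls; mkdir -p pics; python3 - <<'E'
from station import robot, eyes, job
import cv2,numpy as np
for n in("scene","side"):
    im,d=eyes.get_image(n); np.savez(f"{n}.npz",im=im,d=d); cv2.imwrite(f"pics/{n}0.png",im[:,:,::-1])
    p=eyes.camera_params(n); print(n,{k:np.round(v,3).tolist() for k,v in p.items()})
print(robot.get_obs())
E
```

```text
pics
station.py
scene {'fx': 520.763, 'fy': 520.763, 'cx': 316.393, 'cy': 230.153, 'T': [[0.613, -0.512, 0.602, 1.017], [0.79, 0.394, -0.47, -0.388], [0.004, 0.763, 0.646, 0.588], [0.0, 0.0, 0.0, 1.0]]}
side {'fx': 608.475, 'fy': 608.475, 'cx': 310.523, 'cy': 248.029, 'T': [[0.75, 0.342, -0.566, 0.061], [-0.662, 0.385, -0.643, -0.613], [-0.002, 0.857, 0.515, 0.579], [0.0, 0.0, 0.0, 1.0]]}
{'time_s': 0.1, 'qpos': array([-8.46004257e-02,  3.51190954e-01,  1.65235564e+00,  3.45737797e-06,
        1.13911383e+00, -8.46173826e-02]), 'joint_velocities': array([ 8.87090668e-05, -2.39203619e-03, -2.72191688e-03, -1.10713978e-03,
        1.21073232e-03,  3.92453249e-04]), 'tau': array([ 7.48983075e-04, -5.06837368e+01, -2.91875267e+01, -4.43532826e-05,
        2.64409253e-03,  5.99887670e-06]), 'position': array([5.49700087e-01, 5.16095453e-05, 2.30809243e-01]), 'eef_rot': array([-2.22084559e+00, -2.22088003e+00,  1.07747877e-03]), 'wrist_force': array([-0.6676707 , -1.02117219, -0.05997422]), 'moment': array([ 0.03435284, -0.00706119, -0.04014833]), 'grip_force': 0.0, 'finger_gap': 0.0852904121174748}
```

View pics/scene0.png

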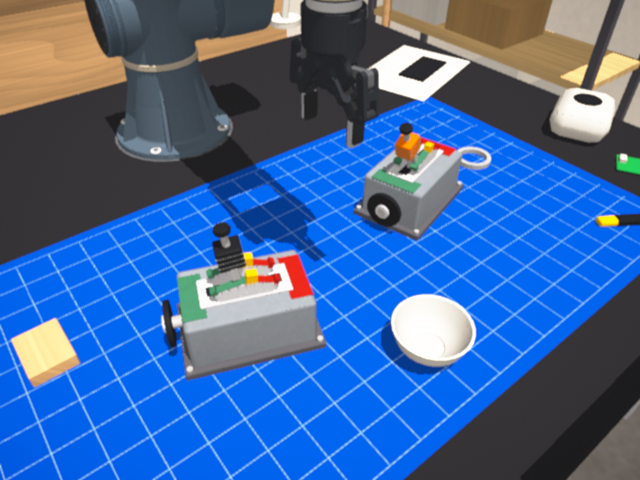

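View pics/side0.png

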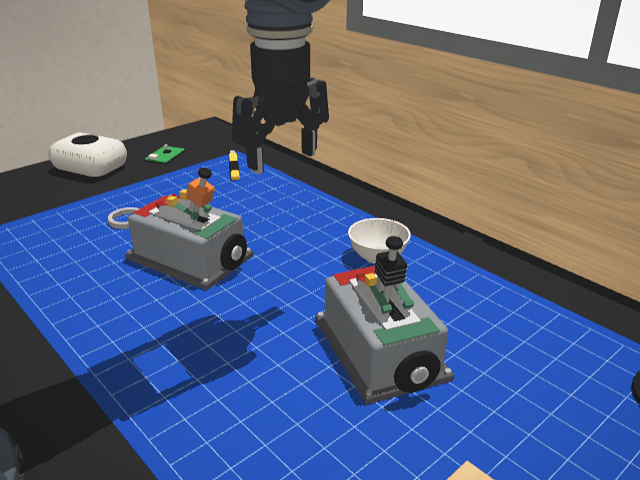

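The scene view shows the orange collar at about (407,147) with the red end to its upper right; the side view shows it at (201,190). The black unit is nearer both cameras.

```bash
cat > h.py <<'E'
import numpy as np,cv2
def cloud(d,p):
    v,u=np.mgrid[:480,:640]; X=np.stack([(u-p['cx'])/p['fx']*d,-(v-p['cy'])/p['fy']*d,-d,np.ones_like(d)],-1)
    return (X@np.array(p['T']).T)[...,:3]
def ray(uv,p):
    T=np.array(p['T']); r=T[:3,:3]@[(uv[0]-p['cx'])/p['fx'],-(uv[1]-p['cy'])/p['fy'],-1]; return T[:3,3],r/np.linalg.norm(r)
def tri(rs):
    A=sum(np.eye(3)-np.outer(r,r) for o,r in rs); b=sum((np.eye(3)-np.outer(r,r))@o for o,r in rs); x=np.linalg.solve(A,b)
    return x,[np.linalg.norm((np.eye(3)-np.outer(r,r))@(x-o)) for o,r in rs]
R={'orange':((5,14),170,120),'yellow':((19,28),150,120),'green':((55,85),70,50),'red':((0,3),180,110)}
def mask(im,c):
    h=cv2.cvtColor(im,cv2.COLOR_RGB2HSV); (a,b),s,v=R[c]; return cv2.inRange(h,(a,s,v),(b,255,255))>0
E
python3 - <<'E'
from station import robot, eyes, job
from h import *
win={'scene':(350,110,480,240),'side':(120,160,260,290)}
P={};uv={}
for n,(a,b,c,d) in win.items():
    z=np.load(n+'.npz'); p=P[n]=eyes.camera_params(n); C=cloud(z['d'],p); W=np.zeros((480,640),bool); W[b:d,a:c]=1
    for col in R:
        m=mask(z['im'],col)&W; v,u=np.nonzero(m)
        if len(u)<4: print(n,col,len(u)); continue
        uv[n,col]=(u.mean(),v.mean()); q=C[m&(z['d']>0)]
        print(n,col,len(u),np.round(uv[n,col],1),np.round(np.median(q,0),4),np.round(np.percentile(q,[3,97],axis=0),3).tolist())
    t=W&(C[...,2]>.08)&(C[...,2]<.09); q=C[t][:,:2].astype(np.float32)
    print(n,'top',len(q),cv2.minAreaRect(q*1000), np.median(C[t][:,2]))
for col in R:
    if all((n,col) in uv for n in win): print(col,tri([ray(uv[n,col],P[n]) for n in win]))
S=np.load('scene.npz')['im'][110:240,350:490];D=np.load('side.npz')['im'][160:290,120:260]
cv2.imwrite('pics/c1.png',cv2.resize(np.hstack([S,D])[:,:,::-1],None,fx=2.8,fy=2.8,interpolation=cv2.INTER_CUBIC))
E
```

```text
scene orange 302 [407.1 147.8] [0.5282 0.1751 0.1429] [[0.49, 0.166, 0.106], [0.54, 0.269, 0.156]]
scene yellow 156 [419.5 143.5] [0.5287 0.1964 0.151 ] [[0.504, 0.172, 0.103], [0.537, 0.265, 0.159]]
scene green 576 [401.  175.3] [0.5308 0.1649 0.0869] [[0.495, 0.143, 0.085], [0.565, 0.227, 0.113]]
scene red 103 [441.2 147.8] [0.5154 0.3003 0.0868] [[0.468, 0.264, 0.085], [0.526, 0.312, 0.109]]
scene top 2318 ((510.96673583984375, 228.458740234375), (109.69668579101562, 173.3407440185547), 16.011402130126953) 0.08594655305792726
side orange 339 [198.9 190.9] [0.5141 0.1777 0.1513] [[0.504, 0.165, 0.126], [0.537, 0.197, 0.161]]
side yellow 216 [197.5 189. ] [0.5185 0.2386 0.116 ] [[0.486, 0.223, 0.008], [0.798, 0.496, 0.126]]
side green 557 [204.8 216.5] [0.5257 0.1675 0.0874] [[0.494, 0.143, 0.006], [0.691, 0.651, 0.114]]
side red 207 [151.6 206.2] [0.4809 0.2931 0.0871] [[0.455, 0.255, 0.085], [0.519, 0.313, 0.109]]
side top 2132 ((508.96575927734375, 227.0380859375), (111.57659912109375, 173.73687744140625), 16.875951766967773) 0.0863531446385005
orange (array([0.52301747, 0.18812076, 0.1405331 ]), [np.float64(0.003266182098614012), np.float64(0.003266182098613918)])
yellow (array([0.52986146, 0.20781858, 0.13951792]), [np.float64(0.0015877831162947986), np.float64(0.0015877831162948663)])
green (array([0.52543138, 0.17999502, 0.09309171]), [np.float64(0.005438085697427005), np.float64(0.005438085697427042)])
red (array([0.49472366, 0.31568101, 0.07636115]), [np.float64(6.695979572436622e-05), np.float64(6.695979572441222e-05)])
```

View pics/c1.png

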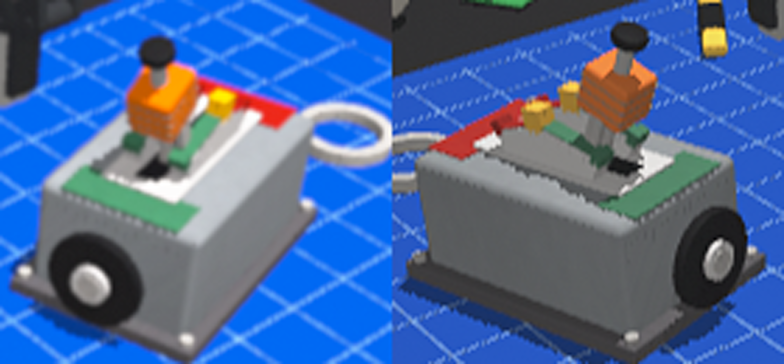

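The crops show the lever leaning to the green end with the tooth ahead of it, and the black cap at about scene (406,127) and side (205,173). I'll refine the collar pose in the unit's axes.

```bash
python3 - <<'E'
from station import robot, eyes, job
from h import *
a=np.radians(16.4); xu=np.array([-np.sin(a),np.cos(a),0]); yu=np.array([-np.cos(a),-np.sin(a),0]); O=np.array([.510,.2277,0])
wins={'scene':{'o':(392,128,421,165),'c':(396,116,416,134)},'side':{'o':(185,172,218,210),'c':(192,164,218,182)}}
P={n:eyes.camera_params(n) for n in wins};cap=[]
for n,w in wins.items():
    z=np.load(n+'.npz'); im=z['im']; C=cloud(z['d'],P[n])
    m=mask(im,'orange'); W=np.zeros_like(m); a0,b,c,d=w['o']; W[b:d,a0:c]=1; m&=W
    q=C[cv2.erode(m.astype(np.uint8),np.ones((2,2)))>0]-O; q=np.c_[q@xu,q@yu,q[:,2]]; q=q[(q[:,2]>.11)&(abs(q[:,1])<.03)]
    print(n,len(q),np.round(np.percentile(q,[1,50,99],axis=0)*1000,1).tolist())
    a0,b,c,d=w['c']; W=np.zeros_like(m); W[b:d,a0:c]=1; k=(im.max(2)<60)&W
    v,u=np.nonzero(k); cap.append(ray((u.mean(),v.mean()),P[n])); q=C[k]-O; q=np.c_[q@xu,q@yu,q[:,2]]; q=q[(q[:,2]>.14)&(abs(q[:,1])<.03)]
    print(' cap',len(u),round(u.mean(),1),round(v.mean(),1),np.round(np.percentile(q,[3,50,97],axis=0)*1000,1).tolist())
x,e=tri(cap); print('cap',x,e,'unit',(x-O)@xu,(x-O)@yu,'tilt',np.arctan2((x-O)@xu,x[2]-.03))
E
```

```text
scene 198 [[-62.8, -16.2, 126.4], [-56.1, -2.3, 141.7], [-30.1, 9.1, 155.5]]
 cap 89 405.7 128.5 [[-66.2, -9.7, 176.5], [-60.3, -2.1, 181.6], [-51.7, 5.9, 184.7]]
side 190 [[-64.6, -10.6, 134.8], [-53.5, 8.5, 152.9], [-34.2, 15.9, 161.0]]
 cap 106 204.2 172.6 [[-67.3, -7.1, 176.9], [-59.9, 3.3, 182.3], [-51.7, 10.2, 186.5]]
cap [0.52643426 0.17359861 0.17977011] [np.float64(0.00044229422149914696), np.float64(0.0004422942214992355)] unit -0.056540289392896 -0.0004905555165320513 tilt -0.3609727641903923
```

The manual's scale: shifts go in units of 100 mm. Converting my numbers, 0.04 m is 0.4, -0.005 m is -0.05.

>>> {"method": "shift_gripper", "body": {
  "steps": [
    [[0.4, -0.05, 0.035, 0, 0, 0], [0.4, -0.05, 0.035, 0, 0, 0], [0.4, -0.05, 0.035, 0, 0, 0], [0.4, -0.05, 0.035, 0, 0, 0], [0, 0, 0, 0, 0, -0.143], [0, 0, 0, 0, 0, -0.143], [0, 0, 0, 0, 0.122, 0], [0, 0, 0, 0, 0.122, 0], [0, 0, 0, 0, 0.121, 0], [0, 0, 0, 0, 0, 0], [0, 0, 0, 0, 0, 0]]
  ],
  "finger_gap": 0.06
}}

```text
time_s: 1.2
position: [0.53, 0.1595, 0.2168]
eef_rot: [-1.7, -2.268, -0.31]
wrist_force: [-0.7, 0.1, -0.7]
finger_gap: 0.06
grip_force: 0.0
```

```bash
python3 - <<'E'
from station import robot, eyes, job
import cv2,numpy as np
o=robot.get_obs(); p=eyes.camera_params('wrist'); im,d=eyes.get_image('wrist')
cv2.imwrite('pics/w1.png',im[:,:,::-1]); np.savez('w1.npz',im=im,d=d)
print(cv2.Rodrigues(o['eef_rot'])[0].round(4).tolist(),o['position'],o['finger_gap'])
E
```

```text
[[-0.2624, 0.9597, -0.1007], [0.8974, 0.2811, 0.3402], [0.3548, -0.0012, -0.935]] [0.52996776 0.15949175 0.21683924] 0.05999764068577519
```

View pics/w1.png

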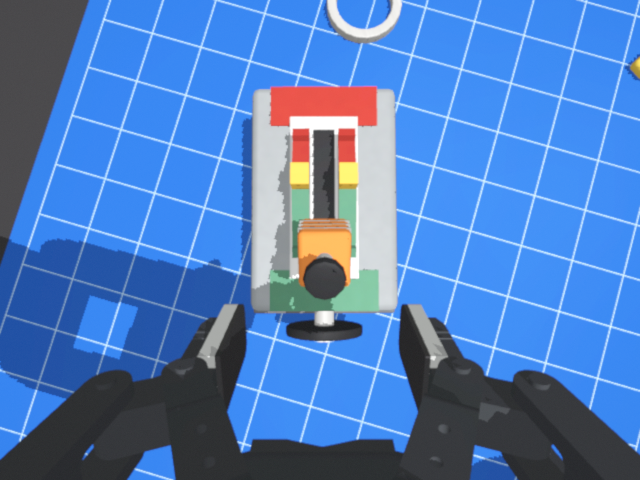

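The wrist view shows the unit squarely aligned, the collar at (325,255) and the cap at (325,278), centred between the fingers (mid ≈322). Next I check the collar's position in tool axes.

```bash
python3 - <<'E'
from station import robot, eyes, job
from h import *
o=robot.get_obs();p=eyes.camera_params('wrist');z=np.load('w1.npz');im=z['im'];C=cloud(z['d'],p)
T=cv2.Rodrigues(o['eef_rot'])[0]; L=(C-o['position'])@T
W=np.zeros((480,640),bool);W[215:300,290:360]=1
for n,m in(('o',mask(im,'orange')&W),('cap',(im.max(2)<60)&W&(np.arange(480)[:,None]>255))):
    v,u=np.nonzero(m); print(n,len(u),u.mean(),v.mean(),(L[m][:].round(4)*1000)[::200].tolist() if 0 else np.round(1000*np.percentile(L[m],[2,25,50,75,98],axis=0),1).tolist())
    if n=='cap': x,e=tri([ray((u.mean(),v.mean()),p),ray((405.7,128.5),eyes.camera_params('scene')),ray((204.2,172.6),eyes.camera_params('side'))]); print(x,e,(x-o['position'])@T)
h=np.array([.510,.2277,.03]);print('hinge in tool',(h-o['position'])@T)
E
```

```text
o 378 312.04761904761904 254.57407407407408 [[-12.3, -12.9, 39.4], [-0.9, -11.0, 65.1], [3.7, -8.5, 65.9], [18.5, -2.5, 67.2], [19.4, 13.9, 69.1]]
cap 137 319.1970802919708 264.4744525547445 [[2.9, -8.5, 36.1], [8.5, -5.5, 37.4], [11.3, -1.5, 38.0], [12.2, 3.3, 38.9], [13.0, 9.3, 40.2]]
[0.52472015 0.17843122 0.17773579] [np.float64(0.0040169940750125685), np.float64(0.0022664383039420247), np.float64(0.003941334115001823)] [0.00388978 0.00025321 0.04363327]
hinge in tool [-4.30077238e-04  1.05145895e-04  2.00002303e-01]
```

```bash
python3 - <<'E'
from station import robot, eyes, job
from h import *
o=robot.get_obs();p=eyes.camera_params('wrist');z=np.load('w1.npz');C=cloud(z['d'],p)
T=cv2.Rodrigues(o['eef_rot'])[0]; L=(C-o['position'])@T*1000
W=np.zeros((480,640),bool);W[205:305,280:370]=1
for a,b in((34,42),(60,75)):
    q=L[W&(L[...,2]>a)&(L[...,2]<b)]; print(len(q),np.round(np.percentile(q,[1,5,50,95,99],axis=0),1).tolist())
E
```

```text
1430 [[-7.0, -8.3, 34.9], [-5.3, -6.9, 35.4], [3.8, 1.9, 36.5], [11.9, 10.3, 39.5], [12.6, 11.8, 41.3]]
2035 [[-12.0, -13.0, 62.7], [-6.4, -12.1, 64.2], [10.8, 1.5, 65.6], [19.2, 15.6, 71.7], [19.5, 16.5, 73.3]]
```

The collar sits +2.5 mm in x and +1.6 mm in y in the tool frame, 82 mm ahead. I'll descend and close.

>>> {"method": "shift_gripper", "body": {
  "steps": [
    [[0.025, 0.015, 0.2, 0, 0, 0], [0, 0, 0.2, 0, 0, 0], [0, 0, 0.2, 0, 0, 0], [0, 0, 0.2, 0, 0, 0], [0, 0, 0.2, 0, 0, 0], [0, 0, 0, 0, 0, 0], [0, 0, 0, 0, 0, 0]]
  ]
}}

```text
time_s: 1.95
position: [0.5207, 0.1975, 0.1254]
eef_rot: [-1.696, -2.27, -0.312]
wrist_force: [-0.2, 1.0, 0.2]
finger_gap: 0.0603
grip_force: 0.0
```

>>> {"method": "shift_gripper", "body": {
  "steps": [
    [[0, 0, 0, 0, 0, 0], [0, 0, 0, 0, 0, 0], [0, 0, 0, 0, 0, 0], [0, 0, 0, 0, 0, 0], [0, 0, 0, 0, 0, 0], [0, 0, 0, 0, 0, 0], [0, 0, 0, 0, 0, 0], [0, 0, 0, 0, 0, 0]]
  ],
  "finger_gap": 0.0
}}

```text
time_s: 2.75
position: [0.5206, 0.1965, 0.1259]
eef_rot: [-1.697, -2.268, -0.313]
wrist_force: [-5.3, -4.6, 9.0]
finger_gap: 0.029
grip_force: 59.9
```

In the tool's units: -0.005 m is -0.05.

>>> {"method": "shift_gripper", "body": {
  "steps": [
    [[0, 0, -0.05, 0, 0, 0], [0, 0, -0.05, 0, 0, 0], [0, 0, -0.05, 0, 0, 0], [0, 0, 0, 0, 0, 0], [0, 0, 0, 0, 0, 0]]
  ]
}}

```text
time_s: 3.25
position: [0.5219, 0.1917, 0.1388]
eef_rot: [-1.697, -2.268, -0.312]
wrist_force: [-4.8, 0.2, -3.7]
finger_gap: 0.029
grip_force: 59.7
```

```bash
python3 - <<'E'
from station import robot, eyes, job
import cv2,numpy as np
ims=[]
for n,(a,b) in(("scene",(350,90)),("side",(120,120))):
    im,d=eyes.get_image(n); ims.append(im[b:b+150,a:a+140])
cv2.imwrite('pics/l1.png',cv2.resize(np.hstack(ims)[:,:,::-1],None,fx=2.8,fy=2.8,interpolation=cv2.INTER_CUBIC))
E
```

```text
(no output)
```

View pics/l1.png

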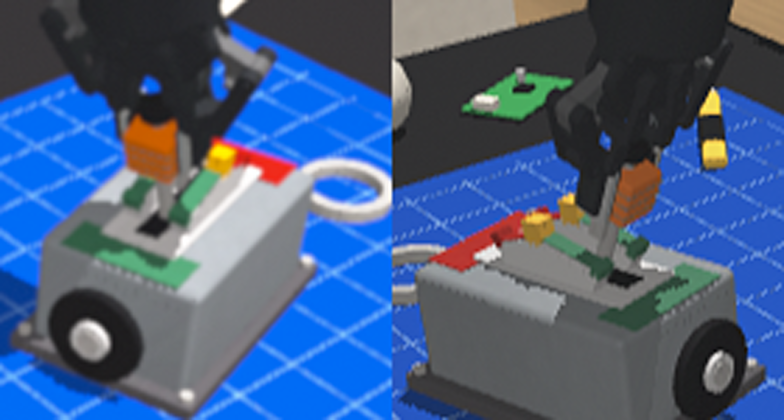

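Picture: the collar is up the rod, just under the cap, held in the fingers. I'll start the swing.

>>> {"method": "shift_gripper", "body": {
  "steps": [
    [[0, 0, -0.01, 0, 0, 0], [0.117, 0, 0.007, 0, -0.1, 0], [0.117, 0, 0.007, 0, -0.1, 0], [0.117, 0, 0.007, 0, -0.1, 0], [0, 0, 0, 0, 0, 0], [0, 0, 0, 0, 0, 0]]
  ]
}}

```text
time_s: 3.95
position: [0.5121, 0.2248, 0.1467]
eef_rot: [-1.849, -2.474, -0.059]
wrist_force: [-4.9, -1.7, -4.0]
finger_gap: 0.0291
grip_force: 60.2
```

>>> {"method": "shift_gripper", "body": {
  "steps": [
    [[0.117, 0, 0.007, 0, -0.1, 0], [0.117, 0, 0.007, 0, -0.1, 0], [0.117, 0, 0.007, 0, -0.1, 0], [0.058, 0, 0.003, 0, -0.05, 0], [0, 0, 0, 0, 0, 0], [0, 0, 0, 0, 0, 0]]
  ]
}}

```text
time_s: 4.55
position: [0.5008, 0.263, 0.1414]
eef_rot: [1.74, 2.327, -0.25]
wrist_force: [-4.8, -1.6, -5.0]
finger_gap: 0.0294
grip_force: 60.3
```

>>> {"method": "shift_gripper", "body": {
  "steps": [
    [[0.035, 0, 0.002, 0, -0.03, 0], [0.035, 0, 0.002, 0, -0.03, 0], [0, 0, 0, 0, 0, 0], [0, 0, 0, 0, 0, 0]]
  ]
}}

```text
time_s: 4.95
position: [0.499, 0.2688, 0.1391]
eef_rot: [1.711, 2.284, -0.298]
wrist_force: [-5.6, -1.2, -4.8]
finger_gap: 0.029
grip_force: 60.4
```

In the tool's units: 0.004 m is 0.04, 0.002 m is 0.02.

>>> {"method": "shift_gripper", "body": {
  "steps": [
    [[0, 0, 0.04, 0, 0, 0], [0, 0, 0.04, 0, 0, 0], [0, 0, 0.04, 0, 0, 0], [0, 0, 0.02, 0, 0, 0], [0, 0, 0, 0, 0, 0], [0, 0, 0, 0, 0, 0]]
  ]
}}

```text
time_s: 5.55
position: [0.5004, 0.2642, 0.126]
eef_rot: [1.711, 2.284, -0.298]
wrist_force: [-6.3, -1.2, -3.3]
finger_gap: 0.029
grip_force: 60.4
```

```bash
python3 - <<'E'
from station import robot, eyes, job
import cv2,numpy as np
ims=[]
for n,(a,b) in(("scene",(350,90)),("side",(100,120))):
    im,d=eyes.get_image(n); ims.append(im[b:b+150,a:a+140])
cv2.imwrite('pics/l2.png',cv2.resize(np.hstack(ims)[:,:,::-1],None,fx=2.8,fy=2.8,interpolation=cv2.INTER_CUBIC))
E
```

```text
(no output)
```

View pics/l2.png

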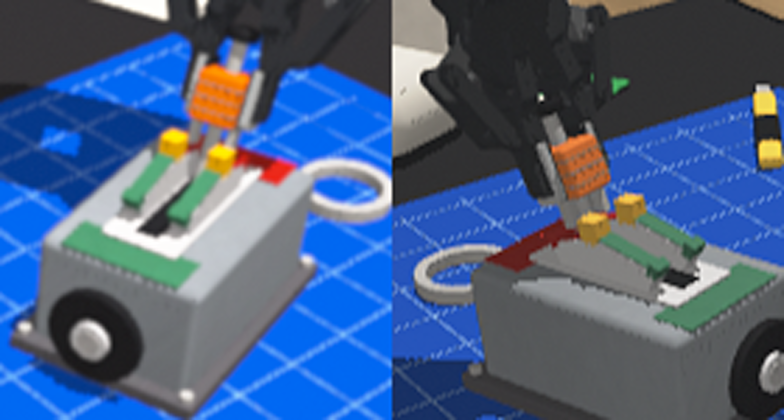

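The lever is past the yellow tooth with the tangs down behind it. I'll finish lowering the last ~2 mm and move to the red stop.

>>> {"method": "shift_gripper", "body": {
  "steps": [
    [[0, 0, 0.02, 0, 0, 0], [0.01, 0, 0, 0, -0.01, 0], [0.01, 0, 0, 0, -0.01, 0], [0, 0, 0, 0, 0, 0], [0, 0, 0, 0, 0, 0]]
  ]
}}

```text
time_s: 6.15
position: [0.5001, 0.2656, 0.124]
eef_rot: [1.701, 2.269, -0.313]
wrist_force: [-8.6, 0.1, 1.4]
finger_gap: 0.0291
grip_force: 61.2
```

In the tool's units: 0.001 m is 0.01.

>>> {"method": "shift_gripper", "body": {
  "steps": [
    [[0.01, 0, 0, 0, 0, 0], [0.01, 0, 0, 0, 0, 0], [0, 0, 0, 0, 0, 0], [0, 0, 0, 0, 0, 0]]
  ]
}}

```text
time_s: 6.55
position: [0.4997, 0.2668, 0.1235]
eef_rot: [1.7, 2.268, -0.314]
wrist_force: [-7.5, -4.1, 3.0]
finger_gap: 0.0292
grip_force: 61.3
```

At the stop (about 4 N of reaction). Release and back off along the tool.

In the tool's units: -0.04 m is -0.4, -0.03 m is -0.3.

>>> {"method": "shift_gripper", "body": {
  "steps": [
    [[0, 0, 0, 0, 0, 0], [0, 0, 0, 0, 0, 0], [0, 0, 0, 0, 0, 0], [0, 0, 0, 0, 0, 0], [0, 0, 0, 0, 0, 0], [0, 0, -0.2, 0, 0, 0], [0, 0, -0.3, 0, 0, 0], [0, 0, -0.4, 0, 0, 0], [0, 0, -0.4, 0, 0, 0], [0, 0, 0, 0, 0, 0], [0, 0, 0, 0, 0, 0]]
  ],
  "finger_gap": 0.065
}}

```text
time_s: 7.65
position: [0.4868, 0.3128, 0.2448]
eef_rot: [1.697, 2.268, -0.311]
wrist_force: [-0.3, -0.5, -0.8]
finger_gap: 0.065
grip_force: 0.0
```

```bash
python3 - <<'E'
from station import robot, eyes, job
from h import *
ims=[];P={};cap=[]
for n,(a,b) in(("scene",(350,90)),("side",(100,120))):
    im,d=eyes.get_image(n); np.savez(n+'2.npz',im=im,d=d); ims.append(im[b:b+150,a:a+140])
cv2.imwrite('pics/l3.png',cv2.resize(np.hstack(ims)[:,:,::-1],None,fx=2.8,fy=2.8,interpolation=cv2.INTER_CUBIC))
E
```

```text
(no output)
```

View pics/l3.png

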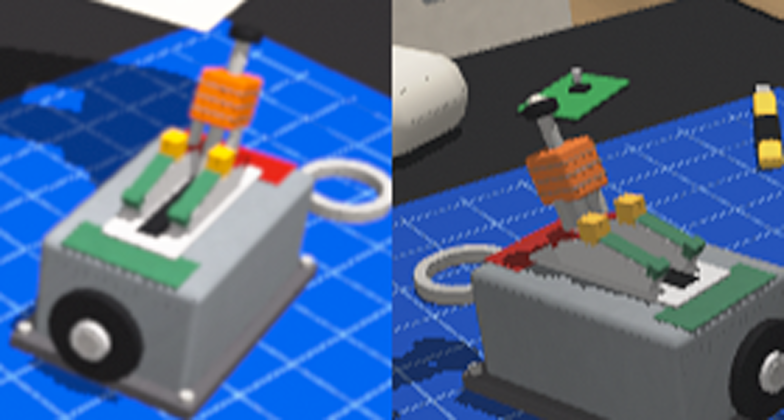

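The lever leans to the red end with clear rod showing above the collar. I'll check the tilt and collar height numerically.

```bash
python3 - <<'E'
from station import robot, eyes, job
from h import *
a=np.radians(16.4); xu=np.array([-np.sin(a),np.cos(a),0]); O=np.array([.510,.2277,0])
# windows in crop pixels -> image
w={'scene':{'o':(415,110,446,142),'c':(428,96,447,107)},'side':{'o':(145,166,178,194),'c':(144,152,160,164)}}
for k in 'oc':
    rs=[]
    for n in w:
        im=np.load(n+'2.npz')['im'];x0,y0,x1,y1=w[n][k];W=np.zeros((480,640),bool);W[y0:y1,x0:x1]=1
        m=(mask(im,'orange') if k=='o' else im.max(2)<60)&W
        v,u=np.nonzero(m);rs.append(ray((u.mean(),v.mean()),eyes.camera_params(n)))
    x,e=tri(rs);X=(x-O)@xu;Z=x[2]-.03;print(k,x,np.round(e,4),'tilt',np.arctan2(X,Z),'r',np.hypot(X,Z))
E
```

```text
o [0.49910952 0.26792147 0.1416883 ] [0.002 0.002] tilt 0.35701702671327246 r 0.11920495194923394
c [0.49234331 0.28910384 0.17979341] [0.0011 0.0011] tilt 0.40316246634522745 r 0.1628499199025406
```

```bash
python3 -c "
from station import robot, eyes, job
print(job.job_done())"
```

```text
the job is handed in; nothing more can be done
None
```

The orange-collar unit is in reverse: its lever is at the red stop, and the collar is home behind the tooth, within about 1 mm by camera. The gripper has let go and backed off, the black-collar unit was not touched, and I handed the job in at about 8 s.

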